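# Clamp a microplate on the bench shaker with the twist-lock index plunger

### The job

Clamp the lidded microplate on the shaker deck: turn the red T-handle of the clamp bar's plunger counterclockwise to unlock it, pull the plunger up until its pin is clear, slide the clamp bar one hole towards the plate and let the pin drop fully home in that next hole, with the plate lying flat between the bar and the end lip. Finish still gripping the red handle with the pin held home, so that I can check the plate before it is locked; leave the tube rack, tip box and reagent bottle where they are.

Things in the scene. Friction and masses are not known exactly. Their poses are not given: they have to be found in the camera images.
- shaker: White bench microplate shaker, fixed, housing 260 (x) x 286 (y) mm, control panel on its -x side. Origin at the centre of its underside on the bench, z up. On top a metal deck 220 x 270 mm, surface at z = 120 mm, with a row of pin holes 11 mm wide, 25 mm apart, along x = 0, two rails along y (x = -99, 99 mm) and, at its +y end, the plate's nest.
- next_hole (a point): Centre, at deck level, of the pin hole that the pin must end in: 25 mm from the starting hole along the shaker's +y axis, towards the plate. Axes as the shaker's.
- lip (a point): Foot of the fixed grey end lip (14 mm high) at the deck's +y end, middle of its inner face, at deck level; axes as the shaker's. Two grey side guides, 8 mm high and 90 mm long, run from it along -y at x = -66 and 66 mm and keep the plate square.
- clamp_bar (a joint): Travel in m of the aluminium clamp bar along the shaker's +y (towards the plate); 0 = starting hole, 0.025 = next hole, range -0.095 to 0.03. Bar 176 (x) x 30 (y) mm, top 26 mm above the deck, black rubber face to +y, plunger in its middle. Friction 2.5 N; barred while the pin is in a hole. It pushes a stray plate to the lip; in the next hole 2 mm of play is left to the plate.
- plunger (a joint): Lift in m of the spring plunger (pin, knob and T-handle together): 0 = pin fully home, 10 mm deep; clear of the deck from 0.010 on; end of travel 0.016. A spring pulls it down with 4 N at 0, 8 N at 0.016. Pin 9 mm thick, round nose, finds the hole from about 2 mm off. Until the knob is turned, lugs under two steel ears let it rise only 1.5 mm.
- knob (a joint): Turn in rad of the knob and T-handle about the vertical pin axis, growing counterclockwise seen from above; 0 = locked, T-handle in line with the clamp bar; free to lift from 1.05 on; hard stop at 1.4. Starts between 0 and 0.3; stays where it is left (friction 0.03 N m).
- t_handle: Red plastic T-handle on top of the plunger: a block 46 mm long (its x), 14 mm wide (its y), 26 mm high (z up). Origin at its centre, on the pin axis, 187 mm above the bench when the pin is home. It turns with the knob and rises with the plunger. The steel ears end 8 mm below its underside, 26 mm from the pin axis.
- plate: White lidded microplate, 127.8 (x) x 85.5 (y) x 18 mm, 70 to 135 g, loose on the deck between the side guides, up to 14 mm short of the end lip. Origin at the centre of its underside; against the lip its origin is 43 mm from point lip.
- tube_rack: White rack of blood tubes, 70 x 200 x 95 mm, loose on the bench on the shaker's +y side. Origin at the centre of its underside. To be left alone.
- tip_box: Blue box of pipette tips with a pale lid, 87 x 124 x 62 mm, loose on the bench on the shaker's -y side. Origin at the centre of its underside. To be left alone.
- reagent: White reagent bottle with blue cap, 60 mm diameter, 130 mm high, loose on the bench on the shaker's -y side. Origin at the centre of its underside. To be left alone.
Not all that is in view belongs to the job. Several things have the shape of the plate; the one meant has the colours described above.

How it is judged:
By the outcome, as a careful person would: the job done as asked, in the order asked, and still so for the second after the job is handed in, while the arm keeps its last pose, push and grip.
It also fails if it takes over 40 s, if anything falls off the work surface, if the arm or the gripper's body presses on something with over 40 N, if the wrist force passes 120 N, or if a joint passes its speed limit or range.

### The arm

A 6-joint arm with a two-finger parallel gripper is mounted at the origin on the work surface. World frame = base frame: x ahead of the robot, y to its left, z up, the work surface at z = 0. Lengths are in m, angles in rad, forces in N, time in s.
With the tool pointing down it reaches from about 0.35 to 0.975 m from the base axis. Payload 4.9 kg.
Tool frame: the origin (TCP) lies midway between the tips of the shut fingers; the grasp point (between the pads) lies 19 mm behind it; z points along the fingers, y is the line along which they close (so a half turn about z gives the same grasp; the last joint's range is limited). The gripper opens to 85 mm and grips with 20 to 120 N. Pads are 22 mm wide; open, the fingers measure 114 mm over their backs; the gripper's body (76 mm by 85 mm) begins 54 mm behind the grasp point. The pads swing forward as they close: fully open they stand 13 mm farther back than shut.
Start: joints at [-1.241, 0.053, 1.613, -0, 1.476, -0.119], TCP at [0.271, -0.563, 0.199] pointing down, gripper open.
Joint ranges: [-3.01, 3.01], [-1.01, 2.22], [0.06, 2.58], [-1.02, 4.17], [0.09, 2.62], [-3.14, 3.14]. Speed limits (rad/s): [2.57, 2.57, 3.14, 3.14, 3.14, 3.14].

### API

Orientations are given as a unit quaternion [w, x, y, z].
In Python, from plant import manip gives the robot as it stands.
- The arm moves only by the tool move_arm, never from a script. Its argument "increments" is one flat list of numbers, 5 for each row, row after row: the shift along the tool's x, y, z in mm, then the turn about the tool's z in rad, then the opening, from 0 (shut) to 1 (fully open). In form: [tx, ty, tz, spin, jaw, tx, ty, tz, spin, jaw, ...]. A call has 1 to 8 rows; each row shifts and turns the commanded pose from where the row before left it, along the tool's axes as they then stand; what a row does not reach is not made up. A row lasts 1/12 s, in which the tool goes at most 41.7 mm and 7.16 degrees, less where a joint would pass 70% of its speed; a pose out of reach is approached as far as the arm can. A call with a gripper value outside its range is refused whole. The fingers move at their own pace and stop on an object; the grip force is fixed at half the most. Time passes only in rows, so rows that do not move let the fingers close. It gives the time, the measured TCP pose, the force, the opening and the grip force at its end, in the units of the state.
- manip.state(): the state, without advancing time (a new reading comes with each control period).
- manip.grab_frame(name): name is "scene" or "side" or "wrist"; returns a dict with "image" (384x512x3 uint8, blue, green, red), "fov_y" (degrees; the focal length in pixels is half the picture's height over the tangent of half this angle, whatever the lens; pixels are square), "cx", "cy" (the principal point, pixels), "eye" and "rotation" of the camera in the world; the wrist camera has in their place "T_tool_cam" (4x4, takes a point from camera to tool coordinates, whose origin is the TCP and whose axes are the flange's). Camera axes: x right, y down, z forward; pixel columns grow to the right and rows downward; lengths in m; the calibration is good to about 2 mm. A picture is of the moment at which its call begins: read the wrist's pose just before it. There is no depth.
- manip.job_done(): hands the job in; it is judged then, once.
The state is a dict: "time": time; "joint_pos": joint angles; "joint_vel": joint speeds; "joint_efforts": joint torques, N m; "tool_pos": TCP position; "tool_rot": TCP orientation; "contact_force": force on the tool from outside, world axes, zero at the start; "ft_torque": the same for the moment, N m; "gripper_width": opening from 0.0 (shut) to 1.0 (fully open); "grasp_force": force on a finger pad.
Only numpy, scipy, OpenCV 4.12 (cv2) and the standard library are available. Lean on these libraries where they do the work, as an engineer would, in place of code of your own. Each camera call takes 0.05 s, during which the arm holds its last target. There are 200 camera calls.

## Working session

There is one attempt and no reset: what is moved stays moved. The work goes in short steps, Python scripts to look and compute and a tool call to move; the robot and the scene stay as the last step left them, time stands still between calls to the robot, and variables do not carry over. Pictures are saved under pics/ and viewed, at most 10 in all, crops included, and the job is handed in when it is done.

Besides the shell and the picture viewer there is one more tool, called after "Emit:" in YAML: its name, and indented under it one key for each argument. move_arm: Moves the arm, as the interface text tells. Its arguments: {"type":"object","properties":{"increments":{"type":"array"}},"required":["increments"]}

```bash
mkdir -p pics; cat > h.py <<'E'
import numpy as np, cv2, pickle
from plant import manip
def grab(n,tag):
    s=manip.state(); f=manip.grab_frame(n); f['s']=s
    pickle.dump(f,open(f'pics/{tag}.pkl','wb')); cv2.imwrite(f'pics/{tag}.png',f['image']); return f
def cam(f):
    h=f['image'].shape[0]; F=h/2/np.tan(np.radians(f['fov_y'])/2)
    if 'eye' in f: return F,np.array(f['eye']),np.array(f['rotation'])
    from scipy.spatial.transform import Rotation as R
    q=f['s']['tool_rot']; Rt=R.from_quat([q[1],q[2],q[3],q[0]]).as_matrix(); T=np.array(f['T_tool_cam'])
    return F,np.array(f['s']['tool_pos'])+Rt@T[:3,3],Rt@T[:3,:3]
def ray(f,u,v):
    F,e,R=cam(f); d=R@np.array([(u-f['cx'])/F,(v-f['cy'])/F,1]); return e,d
def atz(f,u,v,z):
    e,d=ray(f,u,v); return e+d*(z-e[2])/d[2]
def proj(f,p):
    F,e,R=cam(f); c=R.T@(np.array(p)-e); return F*c[0]/c[2]+f['cx'],F*c[1]/c[2]+f['cy']
E
python3 - <<'E'
from h import *
a=grab('scene','a');b=grab('side','b');c=grab('wrist','c')
for f in (a,b,c): print(cam(f)[1],cam(f)[2][:,2],f['fov_y'],f['cx'],f['cy'])
cv2.imwrite('pics/abc.png',cv2.resize(np.vstack([np.hstack([a['image'],b['image']])]),(800,300)))
s=manip.state();print(s)
E
```

```text
Traceback (most recent call last):
IndexError: too many indices for array: array is 1-dimensional, but 2 were indexed
```

View pics/a.png

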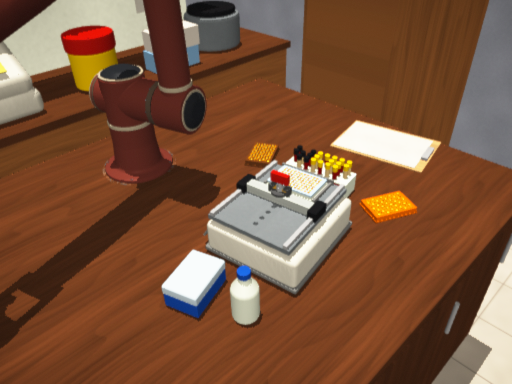

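View pics/b.png

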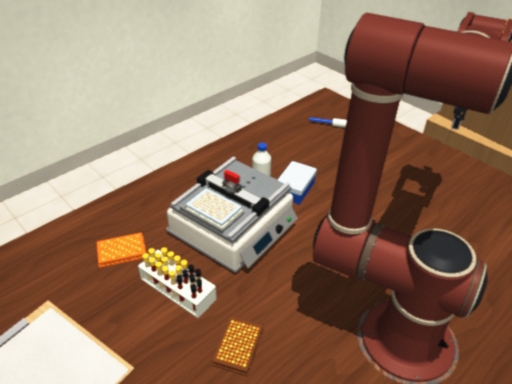

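The scene view shows the red T-handle at about (281,178) and the white plate behind it at (303,182). In the side view the handle is at (232,177) and the plate at (214,208). Other things that could be mistaken for them:
- **For the plate:** the orange plates at scene (263,153) and (389,206).
- **For the red handle:** the bin's red lid at scene (88,40) and the red tube caps at about (312,160).

I choose the handle on the clamp bar and the white plate in the nest.

```bash
python3 - <<'E'
import re
t=open('h.py').read()
t=t.replace("np.array(f['eye']),np.array(f['rotation'])","np.array(f['eye']),rot(f['rotation'])")
t=t.replace("def cam(f)","""def rot(r):
    from scipy.spatial.transform import Rotation as R
    r=np.array(r); return r if r.size==9 else R.from_quat([r[1],r[2],r[3],r[0]]).as_matrix()
def cam(f)""")
open('h.py','w').write(t)
E
python3 - <<'E'
from h import *
L=lambda t:pickle.load(open(f'pics/{t}.pkl','rb'))
a=L('a');b=L('b');c=grab('wrist','c')
for f in (a,b,c): print(cam(f)[1],cam(f)[2][:,2],f['fov_y'],f['cx'],f['cy'])
def red(f,box):
    x0,y0,x1,y1=box; i=f['image'][y0:y1,x0:x1].astype(int)
    m=(i[...,2]>110)&(i[...,1]<60)&(i[...,0]<70); n,l,st,ce=cv2.connectedComponentsWithStats(m.astype(np.uint8))
    k=1+np.argmax(st[1:,4]); return ce[k]+[x0,y0],st[k]+[x0,y0,0,0,0]
pa=red(a,(255,160,305,195));pb=red(b,(215,160,250,195));print(pa,pb)
A=[];B=[]
for f,p in((a,pa[0]),(b,pb[0])):
    e,d=ray(f,*p);d/=np.linalg.norm(d);P=np.eye(3)-np.outer(d,d);A.append(P);B.append(P@e)
    print('at z.187',atz(f,*p,.187))
x=np.linalg.lstsq(np.vstack(A),np.hstack(B),rcond=None)[0];print(x)
s=manip.state();print(s)
ca=cv2.resize(a['image'][130:300,190:370],None,fx=2.2,fy=2.2,interpolation=cv2.INTER_CUBIC)
cb=cv2.resize(b['image'][150:270,160:305],None,fx=2.7,fy=2.7,interpolation=cv2.INTER_CUBIC)
o=np.zeros((380,800,3),np.uint8);o[:374,:396]=ca[:374];o[:324,400:400+391]=cb[:324]
cv2.imwrite('pics/crop.png',o)
E
```

```text
[ 1.1259043  -0.55508722  0.74731231] [-0.58646712  0.55592031 -0.58907464] 47.753642818766664 254.5165305352646 192.19114320805195
[-0.21498374  0.71315949  1.00484655] [ 0.55621158 -0.50980191 -0.65630076] 43.52075214247558 248.07061955833737 195.40323461983772
[ 0.33437248 -0.53234321  0.37293062] [-0.24973889 -0.11968827 -0.96088772] 64.56589872805586 258.37906772404864 185.56837117415878
(array([279.43617021, 177.70744681]), array([271, 170,  18,  16, 188])) (array([231.4796748 , 176.83739837]), array([225, 171,  14,  13, 123]))
at z.187 [0.56878104 0.05287836 0.187     ]
at z.187 [0.56494061 0.0597248  0.187     ]
[0.56670809 0.05679062 0.18423331]
{'time': 0.2, 'joint_pos': array([-1.24100898e+00,  5.30857649e-02,  1.61376862e+00,  1.37076387e-05,
        1.47602487e+00, -1.19012192e-01]), 'joint_vel': array([-1.30416304e-03, -1.38226583e-03, -4.53071371e-03, -1.00569144e-03,
       -1.41316388e-03,  6.03103922e-05]), 'joint_efforts': array([ 6.26469991e-04, -3.93673825e+01, -3.70204961e+01, -1.04509202e-04,
        4.90997263e-03, -2.08569780e-06]), 'tool_pos': array([ 0.2710306 , -0.56268464,  0.19794501]), 'tool_rot': array([-6.40451702e-04,  9.74927790e-01,  2.22520540e-01, -6.08859424e-05]), 'contact_force': array([-0.72952268, -0.5344503 , -0.45706254]), 'ft_torque': array([ 0.06155838, -0.00541647, -0.02702263]), 'grasp_force': 0.0, 'gripper_width': 1.0019750859404868}Traceback (most recent call last):
  File "<stdin>", line 18, in <module>
ValueError: could not broadcast input array from shape (324,392,3) into shape (324,391,3)
```

```bash
python3 - <<'E'
from h import *
L=lambda t:pickle.load(open(f'pics/{t}.pkl','rb'))
a=L('a');b=L('b')
ca=cv2.resize(a['image'][130:300,190:370],None,fx=2.2,fy=2.2,interpolation=cv2.INTER_CUBIC)
cb=cv2.resize(b['image'][150:270,160:305],None,fx=2.7,fy=2.7,interpolation=cv2.INTER_CUBIC)
o=np.zeros((380,800,3),np.uint8);o[:374,:396]=ca[:374];o[:cb.shape[0],400:400+cb.shape[1]]=cb
cv2.imwrite('pics/crop.png',o)
E
```

```text
(no output)
```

View pics/crop.png

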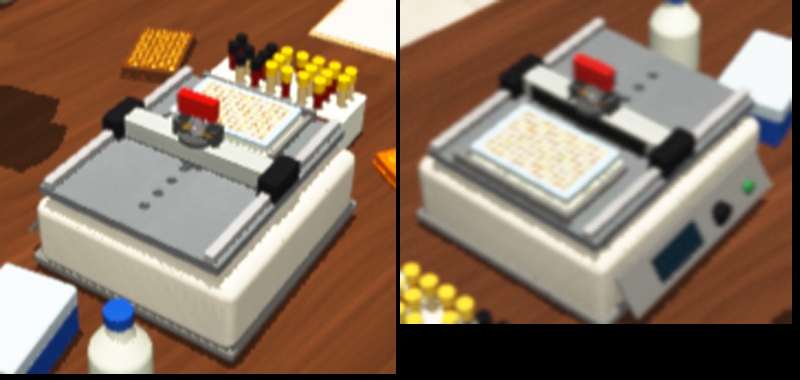

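```bash
python3 - <<'E'
from h import *
L=lambda t:pickle.load(open(f'pics/{t}.pkl','rb'))
a=L('a');b=L('b')
A=lambda u,v,z:atz(a,190+u/2.2,130+v/2.2,z)
B=lambda u,v,z:atz(b,160+(u-400)/2.7,150+v/2.7,z)
for n,p in dict(h1=A(145,205,.12),h2=A(158,193,.12),h3=A(171,180,.12),nl=A(42,186,.12),nr=A(218,270,.12),h1b=B(653,76,.12),h2b=B(639,88,.12),fl=B(430,153,.12),fr=B(597,242,.12),nrb=B(753,103,.12)).items(): print(n,p.round(4))
# plan tool axes
from scipy.spatial.transform import Rotation as R
s=manip.state();q=s['tool_rot'];print(R.from_quat([*q[1:],q[0]]).as_matrix().round(3))
E
```

```text
h1 [ 0.5878 -0.0431  0.12  ]
h2 [ 0.5837 -0.0203  0.12  ]
h3 [0.5783 0.0044 0.12  ]
nl [ 0.4888 -0.0969  0.12  ]
nr [ 0.7036 -0.0611  0.12  ]
h1b [ 0.5808 -0.0381  0.12  ]
h2b [ 0.5758 -0.0131  0.12  ]
fl [0.6406 0.2133 0.12  ]
fr [0.4342 0.1692 0.12  ]
nrb [ 0.4768 -0.0859  0.12  ]
[[ 0.901  0.434 -0.   ]
 [ 0.434 -0.901  0.001]
 [ 0.    -0.001 -1.   ]]
```

The crop confirms the choice: a red T-handle on the clamp bar's plunger, with the white plate between the bar and the lip. The shaker's yaw is about 0.19 rad, and the handle is at about (0.567, 0.056). I'm moving above it for a wrist view.

Emit:
move_arm:
  increments: [29.7, -23.8, -10, 0, 1, 29.7, -23.8, -10, 0, 1, 29.7, -23.8, -10, 0, 1, 29.7, -23.8, -10, 0, 1, 29.7, -23.8, -10, 0, 1, 29.7, -23.8, -10, 0, 1, 29.7, -23.8, -10, 0, 1, 29.7, -23.8, -10, 0, 1]

```text
time: 0.87
tool_pos: [0.4029, -0.2866, 0.2791]
tool_rot: [0.0, 0.975, 0.222, 0.0]
contact_force: [0.4, -1.1, -0.2]
gripper_width: 1.0
grasp_force: 0.0
```

Emit:
move_arm:
  increments: [29.7, -23.8, -5, 0, 1, 29.7, -23.8, -5, 0, 1, 29.7, -23.8, -5, 0, 1, 29.7, -23.8, -5, 0, 1, 29.7, -23.8, 0, 0, 1, 29.7, -23.8, 0, 0, 1, 29.7, -23.8, 0, 0, 1, 29.7, -23.8, 0, 0, 1]

```text
time: 1.53
tool_pos: [0.5345, -0.0119, 0.2987]
tool_rot: [0.0, 0.975, 0.223, 0.0]
contact_force: [1.1, -0.8, 0.3]
gripper_width: 1.0
grasp_force: 0.0
```

Emit:
move_arm:
  increments: [29.7, -23.8, 0, 0.075, 1, 29.7, -23.8, 0, 0.075, 1, 0, 0, 0, 0, 1, 0, 0, 0, 0, 1]

```text
time: 1.87
tool_pos: [0.5696, 0.0552, 0.2979]
tool_rot: [-0.0, 0.989, 0.151, -0.001]
contact_force: [-0.2, -0.2, 0.2]
gripper_width: 0.999
grasp_force: 0.0
```

```bash
python3 - <<'E'
from h import *
d=grab('wrist','d')
s=d['s'];print(s['tool_pos'],s['tool_rot'],s['time'],s['joint_pos'])
i=d['image'].astype(int);m=((i[...,2]>110)&(i[...,1]<60)&(i[...,0]<70)).astype(np.uint8)
n,l,st,ce=cv2.connectedComponentsWithStats(m);print(st[1:],ce[1:])
E
```

```text
[0.56961892 0.05516306 0.2978849 ] [-3.65800079e-05  9.88595264e-01  1.50594690e-01 -8.01639734e-04] 1.8667 [-3.33587668e-02 -1.10987501e-01  1.61013293e+00 -2.22854204e-04
  1.64403671e+00  1.23508174e+00]
[[117  14   1   1   1]
 [114  18   1   1   1]
 [109  25   1   1   1]
 [107  28   1   1   1]
 [102  35   1   1   1]
 [ 97  42   1   1   1]
 [248 155  16  47 467]] [[117.          14.        ]
 [114.          18.        ]
 [109.          25.        ]
 [107.          28.        ]
 [102.          35.        ]
 [ 97.          42.        ]
 [255.96359743 172.91006424]]
```

View pics/d.png

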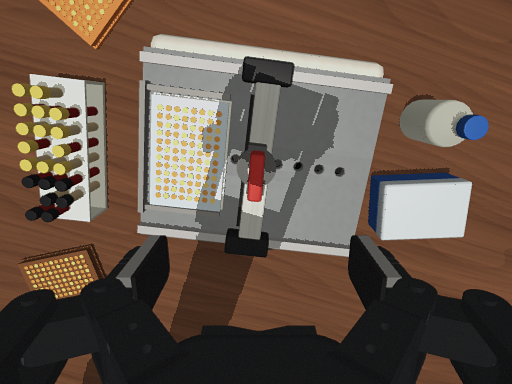

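```bash
cat >> h.py <<'E'
def fitbox(f,x0,zc=.187,tag=None):
    from scipy.optimize import minimize
    i=f['image'].astype(int); m=((i[...,2]>70)&(i[...,2]>2.2*i[...,1])&(i[...,2]>2.2*i[...,0])).astype(np.uint8)
    u,v=map(int,proj(f,[x0[0],x0[1],zc])); w=np.zeros_like(m); w[max(0,v-60):v+60,max(0,u-60):u+60]=1; m*=w
    n,l,st,ce=cv2.connectedComponentsWithStats(m,connectivity=4); k=1+np.argmax(st[1:,4]); m=(l==k)
    S=4
    M=cv2.resize(m.astype(np.float32),None,fx=1,fy=1)
    def sil(p):
        c,s=np.cos(p[2]),np.sin(p[2]); P=[]
        for a in(-.023,.023):
            for b in(-.007,.007):
                for h in(-.013,.013): P.append(proj(f,[p[0]+a*c-b*s,p[1]+a*s+b*c,zc+h]))
        H=cv2.convexHull(np.array(P,np.float32)); o=np.zeros((384*S,512*S),np.uint8)
        cv2.fillConvexPoly(o,np.round(H*S+S/2-.5).astype(np.int32),255)
        return cv2.resize(o,(512,384),interpolation=cv2.INTER_AREA)/255
    c=lambda p:np.abs(sil(p)-M).sum()
    best=min((minimize(c,[x0[0],x0[1],y],method='Nelder-Mead',options=dict(initial_simplex=[[x0[0]+.006,x0[1],y],[x0[0],x0[1]+.006,y+.1],[x0[0]-.006,x0[1]-.004,y],[x0[0],x0[1],y-.15]],xatol=1e-4,fatol=.1)) for y in x0[2]),key=lambda r:r.fun)
    return best.x,best.fun,m.sum(),st[k]
E
python3 - <<'E'
from h import *
d=pickle.load(open('pics/d.pkl','rb'))
print(cam(d)[1],cam(d)[2][:,2])
print(fitbox(d,[.567,.057],) if 0 else fitbox(d,[.567,.057,[.1,.3,.5]]))
g=cv2.cvtColor(d['image'],cv2.COLOR_BGR2GRAY)
for u,v in((298,166),(319,169),(340,172),(235,158)):
    w=g[v-8:v+9,u-8:u+9].astype(float);t=np.clip(75-w,0,None);Y,X=np.mgrid[-8:9,-8:9];print(atz(d,u+(t*X).sum()/t.sum(),v+(t*Y).sum()/t.sum(),.12).round(4),t.sum())
for n,p,z in(('barblk',(268,58),.146),('barblk2',(247,252),.146),('railnl',(390,87),.13),('railnr',(352,249),.13)): print(n,atz(d,*p,z).round(4))
c=cv2.resize(d['image'][130:240,130:360],None,fx=3.4,fy=3.4,interpolation=cv2.INTER_CUBIC);cv2.imwrite('pics/dc.png',c)
E
```

```text
[0.63697177 0.07612201 0.47296955] [-0.26563    -0.08366623 -0.96043775]
(array([0.56763131, 0.05727398, 0.21117093]), np.float64(92.12549019607842), np.int64(711), array([248, 151,  17,  51, 711], dtype=int32))
[0.5767 0.0081 0.12  ] 2782.0
[ 0.5808 -0.0161  0.12  ] 1847.0
[ 0.5851 -0.0404  0.12  ] 1957.0
[0.564  0.0807 0.12  ] 1660.0
barblk [0.676 0.078 0.146]
barblk2 [0.4635 0.036  0.146 ]
railnl [ 0.6895 -0.0559  0.13  ]
railnr [ 0.4981 -0.0902  0.13  ]
```

View pics/dc.png

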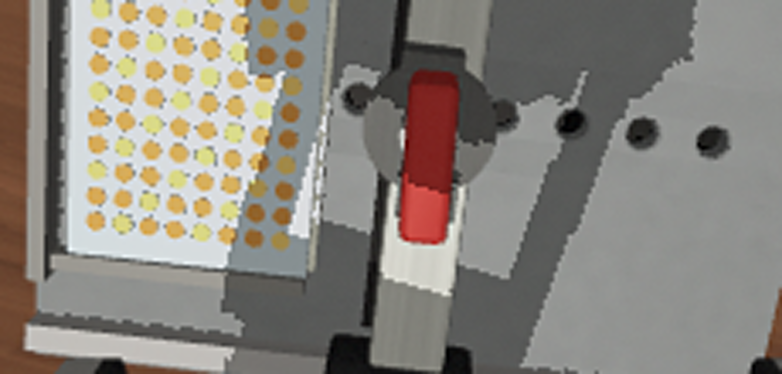

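The bar line and the holes agree: the starting pin is at (0.568, 0.0574), the next hole at (0.564, 0.082), and the shaker's yaw is about 0.175. The handle's yaw is about 0.22. I'm descending to grip it.

Emit:
move_arm:
  increments: [-0.9, -2.6, 20, 0.08, 1, 0, 0, 25, 0, 1, 0, 0, 25, 0, 1, 0, 0, 25, 0, 1, 0, 0, 18, 0, 1, 0, 0, 12, 0, 1, 0, 0, 0, 0, 0.4, 0, 0, 0, 0, 0.3]

```text
time: 2.58
tool_pos: [0.5676, 0.0549, 0.1738]
tool_rot: [0.0, 0.994, 0.109, -0.0]
contact_force: [0.8, 0.0, 0.4]
gripper_width: 0.749
grasp_force: 0.0
```

Emit:
move_arm:
  increments: [0, 0, 0, 0, 0.1, 0, 0, 0, 0, 0, 0, 0, 0, 0, 0, 0, 0, 0, 0, 0, 0, 0, 0, 0, 0]

```text
time: 3.0
tool_pos: [0.5682, 0.0558, 0.1745]
tool_rot: [0.0, 0.994, 0.109, 0.001]
contact_force: [-0.2, 0.2, 0.1]
gripper_width: 0.01
grasp_force: 0.0
```

```bash
python3 - <<'E'
from h import *
e=grab('wrist','e');s=e['s'];print({k:np.round(s[k],4) for k in('time','tool_pos','tool_rot','contact_force','ft_torque','gripper_width','grasp_force','joint_pos')})
a=grab('scene','e2');b=grab('side','e3')
ca=cv2.resize(a['image'][125:245,210:340],(400,369),interpolation=cv2.INTER_CUBIC)
cb=cv2.resize(b['image'][140:260,170:300],(400,369),interpolation=cv2.INTER_CUBIC)
cv2.imwrite('pics/ec.png',np.hstack([ca,cb]))
E
```

```text
{'time': np.float64(3.0), 'tool_pos': array([0.5682, 0.0558, 0.1745]), 'tool_rot': array([1.000e-04, 9.940e-01, 1.092e-01, 6.000e-04]), 'contact_force': array([-0.1719,  0.2099,  0.0503]), 'ft_torque': array([0.0148, 0.0273, 0.0588]), 'gripper_width': np.float64(0.01), 'grasp_force': np.float64(0.0), 'joint_pos': array([-0.0325, -0.0603,  1.7663,  0.    ,  1.4344,  1.3194])}
```

View pics/ec.png

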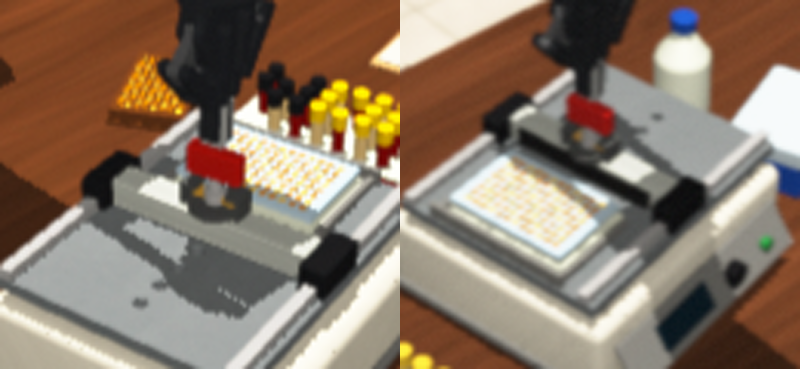

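```bash
python3 - <<'E'
from h import *
L=lambda t:pickle.load(open(f'pics/{t}.pkl','rb'))
a=L('e2');b=L('e3');e=L('e')
for n,f in(('a',a),('b',b),('e',e)):
    print(n,'tcp',np.round(proj(f,[.5682,.0558,.1745]),1),'handle top/bot',np.round(proj(f,[.568,.0574,.2]),1),np.round(proj(f,[.568,.0574,.174]),1))
    print(fitbox(f,[.567,.057,[.1,.3,.5]]) if n!='e' else '')
c=cv2.resize(e['image'],(400,300))
ca=cv2.resize(a['image'][150:200,255:305],(400,400),interpolation=cv2.INTER_NEAREST)
cb=cv2.resize(b['image'][150:200,207:257],(400,400),interpolation=cv2.INTER_NEAREST)
o=np.zeros((400,800,3),np.uint8);o[:,:400]=ca;o[:,400:]=cb
o2=np.hstack([ca[:300],cv2.resize(e['image'],(400,300))])
cv2.imwrite('pics/e4.png',o2)
E
```

```text
a tcp [280.  181.6] handle top/bot [280.6 172.1] [280.4 181.4]
(array([ 0.56918005,  0.05240497, -0.0879662 ]), np.float64(56.88235294117647), np.int64(195), array([271, 170,  19,  16, 195], dtype=int32))
b tcp [231.9 179.2] handle top/bot [231.3 172.2] [231.5 179.7]
(array([ 0.56346915,  0.05968277, -0.00484163]), np.float64(43.443137254901956), np.int64(128), array([225, 170,  15,  14, 128], dtype=int32))
e tcp [258.  216.4] handle top/bot [255.  233.8] [255.4 215.9]
```

View pics/e4.png

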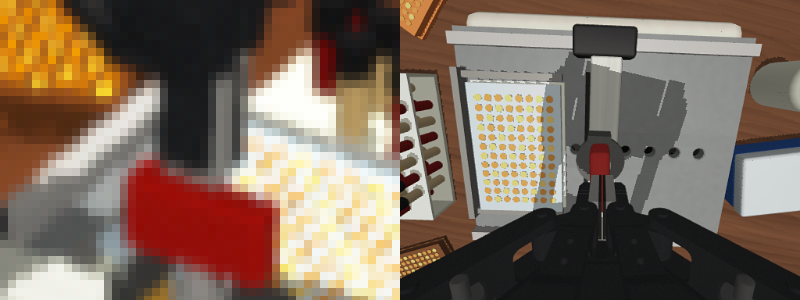

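```bash
python3 - <<'E'
from h import *
e=pickle.load(open('pics/e.pkl','rb'))
im=e['image'].copy()
for z in(.1745,.187,.2):print(z,np.round(proj(e,[.5682,.0558,z]),1))
o=cv2.resize(im[170:320,190:330],None,fx=4,fy=4,interpolation=cv2.INTER_NEAREST)
cv2.imwrite('pics/e5.png',o)
E
```

```text
0.1745 [258.  216.4]
0.187 [258.  224.4]
0.2 [258.  234.1]
```

View pics/e5.png

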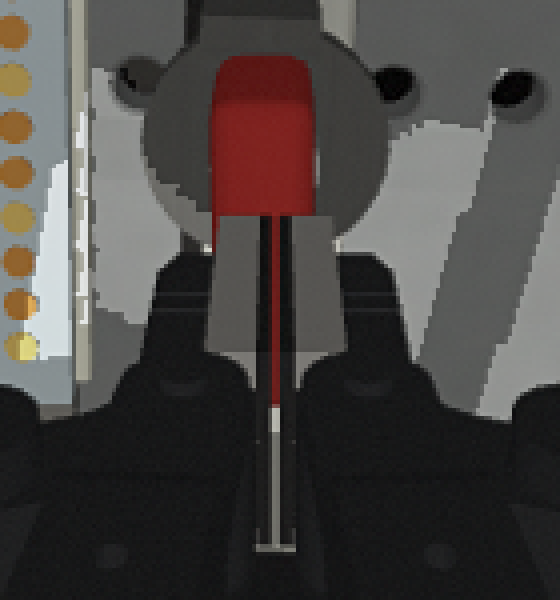

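```bash
python3 - <<'E'
from h import *
e=pickle.load(open('pics/e.pkl','rb'))
c,s=np.cos(.21),np.sin(.21)
for dz in(0,.026):
    f=dict(e);f['s']=dict(e['s']);f['s']['tool_pos']=e['s']['tool_pos']+np.array([0,0,dz])
    print(dz,'handle far top edge (seen 256,184-195)',[np.round(proj(f,[.568+.023*c,.0574+.023*s,z]),1) for z in(.174,.2)],'hole2 (seen 318,193)',np.round(proj(f,[.5808,-.0161,.12]),1),'hole1 (seen 289,191)',np.round(proj(f,[.5767,.0081,.12]),1))
# finger tip edge height
p=e['s']['tool_pos'];t=.218
for z in(.17,.18,.19,.2,.21):print(z,[np.round(proj(e,[p[0]+k*np.cos(t),p[1]+k*np.sin(t),z]),1) for k in(.011,-.011)])
print(e['T_tool_cam'])
print(manip.state()['gripper_width'],manip.state()['tool_pos'])
E
```

```text
0 handle far top edge (seen 256,184-195) [array([255.7, 180. ]), array([255.3, 193. ])] hole2 (seen 318,193) [349.9 194.6] hole1 (seen 289,191) [319.1 193.1]
0.026 handle far top edge (seen 256,184-195) [array([256. , 170.1]), array([255.7, 180. ])] hole2 (seen 318,193) [341.3 185.6] hole1 (seen 289,191) [313.4 184.2]
0.17 [array([258.1, 197.1]), array([258. , 229.7])]
0.18 [array([258.1, 202.4]), array([258. , 236.5])]
0.19 [array([258.1, 208.3]), array([258.1, 244.1])]
0.2 [array([258.1, 214.9]), array([258.1, 252.5])]
0.21 [array([258.1, 222.4]), array([258.1, 261.9])]
[[ 2.76312166e-04 -9.60899333e-01 -2.76897807e-01  7.02622690e-02]
 [ 9.99999420e-01 -2.26525902e-05  1.07649413e-03 -4.88795996e-06]
 [-1.04067495e-03 -2.76897944e-01  9.60898770e-01 -1.75195588e-01]
 [ 0.00000000e+00  0.00000000e+00  0.00000000e+00  1.00000000e+00]]
-0.002343549707330921 [0.56793617 0.0557949  0.1738736 ]
```

The fingers shut above the handle. The red shows through the gap between them, and the wrist image puts the real fingertips about 31–37 mm behind the reported TCP. The camera pose itself checks out against the holes. I'll reopen, go 30 mm lower and close again.

Emit:
move_arm:
  increments: [0, -1.6, -2, 0, 1, 0, 0, 0, 0, 1, 0, 0, 0, 0, 1, 0, 0, 0, 0, 1, 0, 0, 0, 0, 1, 0, 0, 0, 0, 1]

```text
time: 3.65
tool_pos: [0.5675, 0.0573, 0.1756]
tool_rot: [0.0, 0.994, 0.109, -0.0]
contact_force: [0.3, -0.6, 0.2]
gripper_width: 0.846
grasp_force: 0.0
```

Emit:
move_arm:
  increments: [0, 0, 8, 0, 1, 0, 0, 8, 0, 1, 0, 0, 8, 0, 1, 0, 0, 8, 0, 1, 0, 0, 0, 0, 1, 0, 0, 0, 0, 0.5]

```text
time: 4.15
tool_pos: [0.5667, 0.0573, 0.1423]
tool_rot: [-0.0, 0.994, 0.109, -0.001]
contact_force: [0.2, 0.2, -0.1]
gripper_width: 0.882
grasp_force: 0.0
```

Emit:
move_arm:
  increments: [0, 0, 0, 0, 0.2, 0, 0, 0, 0, 0, 0, 0, 0, 0, 0, 0, 0, 0, 0, 0, 0, 0, 0, 0, 0, 0, 0, 0, 0, 0]

```text
time: 4.65
tool_pos: [0.5677, 0.0574, 0.1443]
tool_rot: [-0.0, 0.994, 0.109, 0.0]
contact_force: [-0.4, 0.4, 1.6]
gripper_width: 0.148
grasp_force: 59.8
```

Emit:
move_arm:
  increments: [0, 0, 0, -0.1, 0, 0, 0, 0, -0.115, 0, 0, 0, 0, -0.115, 0, 0, 0, 0, -0.115, 0, 0, 0, 0, -0.115, 0, 0, 0, 0, -0.115, 0, 0, 0, 0, -0.115, 0, 0, 0, 0, -0.115, 0]

```text
time: 5.32
tool_pos: [0.5673, 0.058, 0.1443]
tool_rot: [-0.001, 0.845, 0.535, 0.0]
contact_force: [-2.5, 1.9, 2.5]
gripper_width: 0.153
grasp_force: 60.1
```

Emit:
move_arm:
  increments: [0, 0, 0, -0.115, 0, 0, 0, 0, -0.115, 0, 0, 0, 0, -0.06, 0, 0, 0, 0, 0, 0, 0, 0, 0, 0, 0]

```text
time: 5.73
tool_pos: [0.5671, 0.0577, 0.1443]
tool_rot: [-0.001, 0.761, 0.649, -0.0]
contact_force: [-4.0, 1.3, 5.0]
gripper_width: 0.148
grasp_force: 60.4
```

```bash
python3 - <<'E'
from h import *
a=grab('scene','f');s=a['s'];b=grab('side','f2');w=grab('wrist','f3')
print({k:np.round(s[k],4) for k in('time','tool_pos','tool_rot','contact_force','ft_torque','gripper_width','grasp_force','joint_pos')}, 'yaw',2*np.arctan2(s['tool_rot'][2],s['tool_rot'][1]))
ca=cv2.resize(a['image'][140:220,240:330],(400,355),interpolation=cv2.INTER_CUBIC)
o=np.zeros((355,800,3),np.uint8);o[:,:400]=ca;o[:300,400:]=cv2.resize(w['image'],(400,300))
cv2.imwrite('pics/fc.png',o)
E
```

```text
{'time': np.float64(5.7333), 'tool_pos': array([0.5671, 0.0577, 0.1443]), 'tool_rot': array([-5.000e-04,  7.608e-01,  6.490e-01, -1.000e-04]), 'contact_force': array([-4.0184,  1.2705,  5.0335]), 'ft_torque': array([0.3653, 0.829 , 0.0647]), 'gripper_width': np.float64(0.1485), 'grasp_force': np.float64(60.3615), 'joint_pos': array([-2.9400e-02, -3.7300e-02,  1.7956e+00,  7.0000e-04,  1.3842e+00,
        1.2880e-01])} yaw 1.4124653870100607
```

View pics/fc.png

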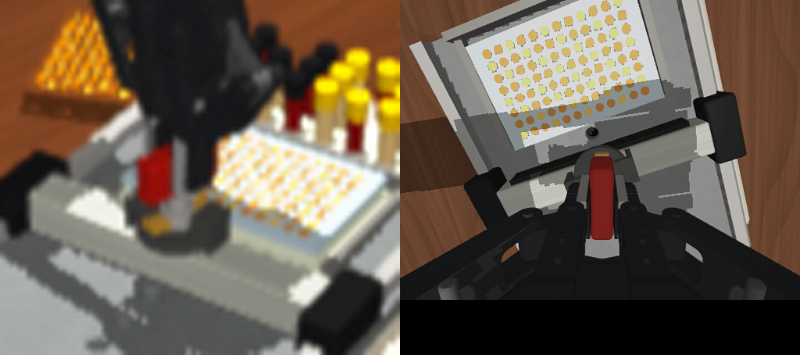

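The handle has turned with the tool: tool yaw is 1.41, so the knob is at about 1.23 rad, between 1.05 and 1.4. Next is the lift.

Emit:
move_arm:
  increments: [0, 0, -3, 0, 0, 0, 0, -3, 0, 0, 0, 0, -3, 0, 0, 0, 0, -3, 0, 0, 0, 0, -1.5, 0, 0, 0, 0, 0, 0, 0]

```text
time: 6.38
tool_pos: [0.567, 0.0574, 0.1565]
tool_rot: [-0.001, 0.76, 0.649, -0.0]
contact_force: [-0.1, 3.4, -7.1]
gripper_width: 0.149
grasp_force: 58.6
```

```bash
python3 - <<'E'
from h import *
from scipy.spatial.transform import Rotation as R
b=grab('side','g');b0=pickle.load(open('pics/f2.pkl','rb'));a=grab('scene','g2');a0=pickle.load(open('pics/f.pkl','rb'))
s=manip.state();q=s['tool_rot'];M=R.from_quat([*q[1:],q[0]]).as_matrix()
print({k:np.round(s[k],4) for k in('time','tool_pos','contact_force','ft_torque','gripper_width')})
for d in(.0125,.025): print('25mm slide in tool axes',d,M.T@(1000*d*np.array([-np.sin(.174),np.cos(.174),0])))
def red(f,u,v):
    i=f['image'][v-20:v+20,u-20:u+20].astype(int);m=((i[...,2]>90)&(i[...,2]>2.2*i[...,1])&(i[...,2]>2.2*i[...,0])).astype(np.uint8)
    n,l,st,ce=cv2.connectedComponentsWithStats(m);k=1+np.argmax(st[1:,4]);return ce[k]+[u-20,v-20],st[k][4]
print(red(a0,278,178),red(a,278,178),red(b0,231,177),red(b,231,177))
for f in(a,b):print(proj(f,[.568,.0574,.187]),proj(f,[.568,.0574,.199]))
E
```

```text
{'time': np.float64(6.4833), 'tool_pos': array([0.567 , 0.0575, 0.1565]), 'contact_force': array([ 0.3556,  3.2284, -8.719 ]), 'ft_torque': array([ 0.4425,  0.0265, -0.0337]), 'gripper_width': np.float64(0.154)}
25mm slide in tool axes 0.0125 [ 1.18212423e+01 -4.06302549e+00  7.34811226e-03]
25mm slide in tool axes 0.025 [ 2.36424846e+01 -8.12605097e+00  1.46962245e-02]
(array([274.58888889, 179.48888889]), np.int32(90)) (array([274.71910112, 174.93258427]), np.int32(89)) (array([226.26190476, 178.5952381 ]), np.int32(42)) (array([226.35714286, 174.73809524]), np.int32(42))
(np.float64(280.53120562811887), np.float64(176.77949990265387)) (np.float64(280.61142655313165), np.float64(172.42527378084634))
(np.float64(231.39189650216898), np.float64(175.9531956237383)) (np.float64(231.31122049201338), np.float64(172.4819598729503))
```

The plunger has risen about 12.3 mm by both cameras, and the spring load is as expected. Now I slide it 25 mm along the shaker's +y.

Emit:
move_arm:
  increments: [2.36, -0.81, 0, 0, 0, 2.36, -0.81, 0, 0, 0, 2.36, -0.81, 0, 0, 0, 2.36, -0.81, 0, 0, 0, 2.36, -0.81, 0, 0, 0, 2.36, -0.81, 0, 0, 0, 2.36, -0.81, 0, 0, 0, 2.36, -0.81, 0, 0, 0]

```text
time: 7.15
tool_pos: [0.5635, 0.0771, 0.1569]
tool_rot: [-0.0, 0.76, 0.65, -0.001]
contact_force: [-3.0, -3.6, -9.0]
gripper_width: 0.148
grasp_force: 58.6
```

Emit:
move_arm:
  increments: [2.36, -0.81, 0, 0, 0, 2.36, -0.81, 0, 0, 0, 0, 0, 0, 0, 0, 0, 0, 0, 0, 0]

```text
time: 7.48
tool_pos: [0.5626, 0.0824, 0.1569]
tool_rot: [-0.001, 0.76, 0.65, -0.0]
contact_force: [-4.4, -1.8, -7.6]
gripper_width: 0.152
grasp_force: 58.6
```

```bash
python3 - <<'E'
from h import *
a=grab('scene','k');a0=pickle.load(open('pics/g2.pkl','rb'));b=grab('side','k2');b0=pickle.load(open('pics/g.pkl','rb'));s=manip.state()
print({k:np.round(s[k],4) for k in('time','tool_pos','tool_rot','contact_force','ft_torque','gripper_width')})
print('moved',s['tool_pos']-a0['s']['tool_pos'], np.dot((s['tool_pos']-a0['s']['tool_pos'])[:2],[-np.sin(.174),np.cos(.174)]))
E
```

```text
{'time': np.float64(7.5833), 'tool_pos': array([0.5627, 0.0824, 0.157 ]), 'tool_rot': array([-9.000e-04,  7.603e-01,  6.495e-01, -2.000e-04]), 'contact_force': array([-3.5689, -0.8015, -7.8425]), 'ft_torque': array([-0.1098,  0.803 , -0.0594]), 'gripper_width': np.float64(0.1464)}
moved [-0.00433152  0.0249513   0.000444  ] 0.025324427975853745
```

Emit:
move_arm:
  increments: [0, 0, 2.5, 0, 0, 0, 0, 2.5, 0, 0, 0, 0, 2.5, 0, 0, 0, 0, 2.5, 0, 0, 0, 0, 2.5, 0, 0, 0, 0, 0.5, 0, 0, 0, 0, 0, 0, 0]

```text
time: 8.17
tool_pos: [0.5627, 0.0824, 0.1445]
tool_rot: [-0.001, 0.76, 0.65, -0.0]
contact_force: [-5.5, 0.3, -5.2]
gripper_width: 0.148
grasp_force: 59.1
```

```bash
python3 - <<'E'
from h import *
L=lambda t:pickle.load(open(f'pics/{t}.pkl','rb'))
def red(f,u,v):
    i=f['image'][v-20:v+20,u-20:u+20].astype(int);m=((i[...,2]>90)&(i[...,2]>2.2*i[...,1])&(i[...,2]>2.2*i[...,0])).astype(np.uint8)
    n,l,st,ce=cv2.connectedComponentsWithStats(m);k=1+np.argmax(st[1:,4]);return ce[k]+[u-20,v-20],st[k][4]
a=grab('scene','m');b=grab('side','m2');s=manip.state()
print({k:np.round(s[k],4) for k in('time','tool_pos','contact_force','ft_torque','gripper_width')})
for z in(.187,.190,.199):print(z,proj(a,[.568,.0574,z])[1]-proj(a,[.5637,.082,z])[1],proj(b,[.568,.0574,z])[1]-proj(b,[.5637,.082,z])[1],proj(a,[.5637,.082,z]))
print(red(L('f'),278,178),red(L('k'),278,168),red(a,278,171),red(L('f2'),231,177),red(L('k2'),225,182),red(b,225,186))
E
```

```text
{'time': np.float64(8.2667), 'tool_pos': array([0.5627, 0.0824, 0.1446]), 'contact_force': array([-5.4897, -0.0919, -6.0511]), 'ft_torque': array([-0.0397,  1.0831,  0.0187]), 'gripper_width': np.float64(0.1493)}
0.187 4.961502872162441 -4.577595454142681 (np.float64(286.36019198804445), np.float64(171.81799703049143))
0.19 4.952838530116111 -4.574581227569212 (np.float64(286.38999837906334), np.float64(170.74389927523595))
0.199 4.926290163130119 -4.565300257270053 (np.float64(286.48004532724656), np.float64(167.49898361771622))
(array([274.58888889, 179.48888889]), np.int32(90)) (array([280.68181818, 170.        ]), np.int32(88)) (array([280.50588235, 174.22352941]), np.int32(85)) (array([226.26190476, 178.5952381 ]), np.int32(42)) (array([220.20930233, 179.46511628]), np.int32(43)) (array([220.37777778, 183.2       ]), np.int32(45))
```

The pin dropped into the hole: the handle moved down as far as expected. The spring is still pulling, so I'll press on gently until it seats firmly.

Emit:
move_arm:
  increments: [0, 0, 0.5, 0, 0, 0, 0, 0.5, 0, 0, 0, 0, 0, 0, 0, 0, 0, 0, 0, 0]

```text
time: 8.6
tool_pos: [0.5628, 0.0824, 0.1444]
tool_rot: [-0.001, 0.76, 0.65, -0.0]
contact_force: [-8.7, -0.0, -2.0]
gripper_width: 0.146
grasp_force: 59.5
```

Emit:
move_arm:
  increments: [0, 0, 0.5, 0, 0, 0, 0, 0.5, 0, 0, 0, 0, 0, 0, 0, 0, 0, 0, 0, 0]

```text
time: 8.93
tool_pos: [0.5629, 0.0824, 0.1443]
tool_rot: [-0.001, 0.76, 0.65, -0.0]
contact_force: [-8.9, -0.4, 1.8]
gripper_width: 0.148
grasp_force: 60.1
```

Emit:
move_arm:
  increments: [0, -0.7, 0.5, 0, 0, 0, -0.7, 0.5, 0, 0, 0, 0, 0, 0, 0, 0, 0, 0, 0, 0, 0, 0, 0, 0, 0]

```text
time: 9.35
tool_pos: [0.5628, 0.0824, 0.1443]
tool_rot: [0.001, 0.76, 0.65, 0.001]
contact_force: [-7.2, 0.2, 1.4]
gripper_width: 0.15
grasp_force: 60.2
```

```bash
python3 - <<'E'
from h import *
a=grab('scene','n');b=grab('side','n2');w=grab('wrist','n3');s=w['s']
print({k:np.round(s[k],4) for k in('time','tool_pos','tool_rot','contact_force','ft_torque','gripper_width')})
ca=cv2.resize(b['image'][150:250,160:270],(400,364),interpolation=cv2.INTER_CUBIC)
o=np.zeros((364,800,3),np.uint8);o[:,:400]=ca;o[:,400:]=cv2.resize(w['image'][0:200,60:280+0],(400,364),interpolation=cv2.INTER_CUBIC)
o=np.vstack([o[:, :],]);cv2.imwrite('pics/nc.png',o)
E
```

```text
{'time': np.float64(9.45), 'tool_pos': array([0.5628, 0.0824, 0.1443]), 'tool_rot': array([5.000e-04, 7.604e-01, 6.495e-01, 1.200e-03]), 'contact_force': array([-6.5171, -0.2866,  1.646 ]), 'ft_torque': array([-0.2075,  1.3665, -0.098 ]), 'gripper_width': np.float64(0.1494)}
```

View pics/nc.png

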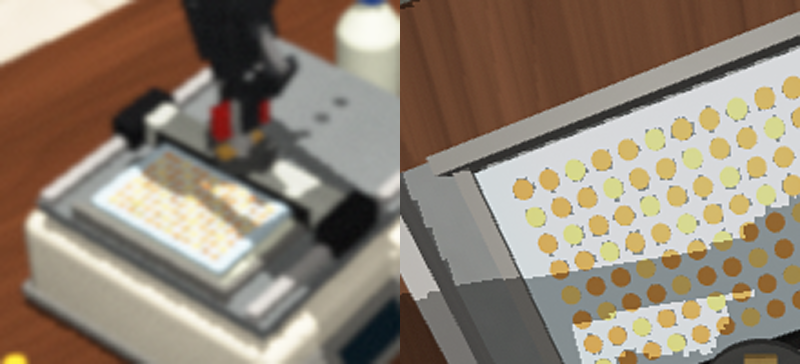

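Emit:
move_arm:
  increments: [0, 0, 0.8, 0, 0, 0, 0, 0, 0, 0, 0, 0, 0, 0, 0]

```text
time: 9.75
tool_pos: [0.5629, 0.0824, 0.1443]
tool_rot: [0.001, 0.76, 0.65, 0.001]
contact_force: [-7.9, -0.4, 4.4]
gripper_width: 0.151
grasp_force: 60.7
```

```bash
python3 - <<'E'
from h import *
L=lambda t:pickle.load(open(f'pics/{t}.pkl','rb'))
def red(f,u,v):
    i=f['image'][v-20:v+20,u-20:u+20].astype(int);m=((i[...,2]>90)&(i[...,2]>2.2*i[...,1])&(i[...,2]>2.2*i[...,0])).astype(np.uint8)
    n,l,st,ce=cv2.connectedComponentsWithStats(m);k=1+np.argmax(st[1:,4]);return ce[k]+[u-20,v-20],st[k][4]
print('home expect v 174.53 / 183.17', red(L('n'),278,171),red(L('n2'),225,186))
s=manip.state();print({k:np.round(s[k],4) for k in('time','tool_pos','tool_rot','contact_force','gripper_width','grasp_force')})
# plate gap to lip & flatness: dark strip between lid edge and lip in wrist view
f=L('n3');ys=np.array([-np.sin(.174),np.cos(.174)])
n=np.array([.5637,.082])
for nm,p,z in(('plate lid +y,-x corner',(60+473*.55,0),.138),('plate corner',(60+75*.55,170*.55),.138),('lip/guide inner corner',(60+45*.55,175*.55),.134)):
    q=atz(f,*p,z)[:2];print(nm,q.round(4),'along y from pin',(q-n)@ys)
E
```

```text
home expect v 174.53 / 183.17 (array([280.53571429, 174.23809524]), np.int32(84)) (array([220.31818182, 183.13636364]), np.int32(44))
{'time': np.float64(9.75), 'tool_pos': array([0.5629, 0.0824, 0.1443]), 'tool_rot': array([6.000e-04, 7.604e-01, 6.495e-01, 1.200e-03]), 'contact_force': array([-7.9457, -0.3635,  4.4282]), 'gripper_width': np.float64(0.1507), 'grasp_force': np.float64(60.6504)}
plate lid +y,-x corner [0.6139 0.1958] along y from pin 0.10336663660305777
plate corner [0.4855 0.1681] along y from pin 0.09833022854248309
lip/guide inner corner [0.4736 0.1685] along y from pin 0.10076496008548691
```

```bash
python3 -c "
from plant import manip
print(manip.job_done())"
```

```text
the job is handed in; nothing more can be done
None
```

The job is handed in, with no verdict returned: the bar is one hole nearer the plate, the pin is home in the next hole by camera and force readings, the plate lies flat near the end lip, and the gripper still holds the unlocked red handle down at 9.8 s of the 40 s.

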